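# Top up a burn-in carrier and tamp its modules level

### The job

Get the burn-in carrier ready for stacking: put the spare power module the right way up into the one empty pocket, then take the flat tamper and press all six modules with it until every one is fully home and level. Push the five modules already in the carrier down with the tamper only, not the gripper; at the end stand the tamper back on the worktop and leave the other things where they are.

Things in the scene. Friction and masses are not known exactly. Their poses are not given: they have to be found in the camera images.
- carrier: Burn-in carrier: silver metal block 128 (x) x 248 (y) x 36 mm, does not move; black connector strip on its +x side. Origin: centre of the underside; z up. Six pockets open at the top, centres at x = +-31, y = -78, 0, +78 mm, each 46 (x) x 73 (y) mm with a 3 mm chamfered mouth; pocket floor 6 mm, rim 36 mm above the worktop. One pocket is empty; which one varies.
- carrier_top (a point): Centre of the carrier's top face, at rim height (36 mm). A module that is fully home stands on the pocket floor: case top level with the rim, heatsink top 20 mm above it. Steel stacking posts, 9 mm diameter, at the four corners (x = +-59, y = +-119 mm) rise 26 mm above the rim.
- carrier_web (a point): Centre of the carrier's middle web, 27 mm above the worktop. At this height a round spring plunger nose sticks 4.4 mm out of the web into each pocket and thrusts the module (about 4 N) against the outer wall: in its pocket a module's centre lies at x = +-33 mm, and it stays at the height where it is left. Pushing one down takes a few newtons.
- tamper: Flat tamper, 0.36 kg, upright on the worktop: grey plate 104 (x) x 60 (y) x 14 mm, rubber below; on two posts a black flat-sided grip bar 92 (x) x 22 (y) mm, 44 to 72 mm above the underside (grasp across 22 mm). Origin: centre of the underside; z up. With its x along the carrier's x it covers both modules of one column, between the stacking posts. May swap places with the spare.
- spare_module: Power module: black potted case 42 x 66 x 30 mm, silver finned heatsink 24 x 60 x 20 mm centred on top, 50 mm high in all; bottom edges rounded 4 mm; 0.17 kg. Origin: centre of the underside; x across the 42 mm (and the 24 mm: grip the heatsink), y along the 66 mm, z up. The spare, upright on the worktop beside the carrier.
- module_1: Power module: black potted case 42 x 66 x 30 mm, silver finned heatsink 24 x 60 x 20 mm centred on top, 50 mm high in all; bottom edges rounded 4 mm; 0.17 kg. Origin: centre of the underside; x across the 42 mm (and the 24 mm: grip the heatsink), y along the 66 mm, z up. In the carrier, axes along the carrier's; 6 to 17 mm proud of home, may lean a few degrees; its pocket varies.
- module_2: Power module: black potted case 42 x 66 x 30 mm, silver finned heatsink 24 x 60 x 20 mm centred on top, 50 mm high in all; bottom edges rounded 4 mm; 0.17 kg. Origin: centre of the underside; x across the 42 mm (and the 24 mm: grip the heatsink), y along the 66 mm, z up. In the carrier, axes along the carrier's; 6 to 17 mm proud of home, may lean a few degrees; its pocket varies.
- module_3: Power module: black potted case 42 x 66 x 30 mm, silver finned heatsink 24 x 60 x 20 mm centred on top, 50 mm high in all; bottom edges rounded 4 mm; 0.17 kg. Origin: centre of the underside; x across the 42 mm (and the 24 mm: grip the heatsink), y along the 66 mm, z up. In the carrier, axes along the carrier's; 6 to 17 mm proud of home, may lean a few degrees; its pocket varies.
- module_4: Power module: black potted case 42 x 66 x 30 mm, silver finned heatsink 24 x 60 x 20 mm centred on top, 50 mm high in all; bottom edges rounded 4 mm; 0.17 kg. Origin: centre of the underside; x across the 42 mm (and the 24 mm: grip the heatsink), y along the 66 mm, z up. In the carrier, axes along the carrier's; 6 to 17 mm proud of home, may lean a few degrees; its pocket varies.
- module_5: Power module: black potted case 42 x 66 x 30 mm, silver finned heatsink 24 x 60 x 20 mm centred on top, 50 mm high in all; bottom edges rounded 4 mm; 0.17 kg. Origin: centre of the underside; x across the 42 mm (and the 24 mm: grip the heatsink), y along the 66 mm, z up. In the carrier, axes along the carrier's; 6 to 17 mm proud of home, may lean a few degrees; its pocket varies.
- solder_spool: white solder spool, 56 mm diameter, 45 mm high; bystander on the worktop, not to be disturbed. Origin: centre of the underside.
- flux_pot: round flux pot, 46 mm diameter, 22 mm high; bystander on the worktop, not to be disturbed. Origin: centre of the underside.
- long_nose_pliers: blue-handled long-nose pliers, 149 mm long, lying flat; bystander on the worktop, not to be disturbed. Origin: centre of the underside.
- heatsink: bare silver finned heatsink, 34 x 50 x 26 mm; bystander on the worktop, not to be disturbed. Origin: centre of the underside.

How it is judged:
By the outcome, as a careful person would: the job done as asked, in the order asked, and still so for the second after the job is handed in, with the robot touching nothing.
It also fails if it takes over 61 s, if anything falls off the work surface, if the arm or the gripper's body presses on something with over 40 N, if the wrist force passes 120 N, or if a joint passes its speed limit or range.

### The arm

A 6-joint arm with a two-finger parallel gripper is mounted at the origin on a cart in front of the work surface, level with it; the furniture and walls round the work are solid. World frame = base frame: x ahead of the robot, y to its left, z up, the work surface at z = 0. Lengths are in m, angles in rad, forces in N, time in s.
With the tool pointing down it reaches from about 0.325 to 0.775 m from the base axis. Payload 5.5 kg.
Tool frame: the origin (TCP) lies between the finger pads; the fingertips stand 8 mm ahead of it and the grasp point (between the pads) lies 11 mm behind it (tcp_to_tips is the distance from the TCP to the fingertips, in m); z points along the fingers, y is the direction in which the jaws open and shut (so a half turn about z gives the same grasp; the last joint's range is limited). The gripper opens to 88 mm and grips with 3 to 60 N. Pads are 20 mm wide; open, the fingers measure 115 mm over their backs; the gripper's body (75 mm by 178 mm) begins 61 mm behind the grasp point.
Start: joints at [-1.199, 0.091, 1.231, -0, 1.82, -0.057], TCP at [0.249, -0.546, 0.231] pointing down, gripper open.
Joint ranges: [-2.87, 2.87], [-0.86, 2.18], [0.17, 2.46], [-1.51, 4.65], [0.06, 2.69], [-2.65, 2.65]. Speed limits (rad/s): [2.57, 2.57, 3.01, 3.14, 3.14, 3.14].

### API

Orientations are given as a unit quaternion [w, x, y, z].
In Python, from bench import * gives the robot as it stands. Calls block until the motion is done:
- move_to(position, orientation): joint-space move of the TCP to a pose.
- move_l(position, speed=0.15, orientation=None): straight line of the TCP; orientation=None keeps the orientation; speed is the mean speed in m/s.
- movej(angles): joint-space move.
- gripper_open() and close(): open the fingers fully, or close them until they stop; the grip force is fixed at half the most.
- hold(seconds).
- inverse_kinematics(position, orientation): joint angles nearest the present ones, or None.
- state(): the state.
- get_image(name): name is "side" or "top" or "wrist"; returns a dict with "frame" (420x560x3 uint8, blue, green, red), "depth" (420x560 float32, m along the optical axis (not along the pixel's ray), 0 where there is no reading), "camera_matrix" (3x3 intrinsics, pixels), "view" (4x4, takes a point from world to camera coordinates). Camera axes: x right, y up, looking along -z (the intrinsics and any distortion apply to the point x, -y, -z); pixel columns grow to the right and rows downward; lengths in m; the calibration is good to about 2 mm. A picture is of the moment at which its call begins.
A pose or a line that the arm cannot do raises IKError and nothing moves.
- job_done(): hands the job in, once; it reports no verdict.
The state is a dict: "time": time; "joint_pos": joint angles; "dq": joint speeds; "joint_torque": joint torques, N m; "ee_pos": TCP position; "ee_rot": TCP orientation; "ft_force": force on the tool from outside, world axes, zero at the start; "moment": the same for the moment, N m; "finger_gap": finger opening in m.
Only numpy, scipy, OpenCV 4.12 (cv2) and the standard library are available. Lean on these libraries where they do the work, as an engineer would, in place of code of your own. Each camera call takes 0.05 s, during which the arm holds its last target.

## Working session

There is one attempt and no reset: what is moved stays moved. The work goes in short steps, each a Python script; the robot and the scene stay as the last script left them, time stands still between calls to the robot, and variables do not carry over. Pictures are saved under pics/ and viewed, and the job is handed in when it is done.

```bash
mkdir -p pics; ls; python3 - <<'E'
from bench import *
import cv2,numpy as np
s=state();print(s['time'],s['ee_pos'],s['ee_rot'],s['finger_gap'])
for n in ['side','top','wrist']:
    i=get_image(n);cv2.imwrite(f'pics/a_{n}.png',i['frame']);np.savez(f'a_{n}.npz',**i)
    print(n,i['camera_matrix'].round(1).tolist(),i['view'].round(3).tolist(),[k for k in i])
E
```

```text
pics
0.0 [ 0.24934858 -0.545436    0.22950256] [-9.57104391e-04  9.77107796e-01  2.12742601e-01 -1.59960825e-04] 0.08793573738521969
side [[468.1, 0.0, 278.9], [0.0, 468.1, 209.0], [0.0, 0.0, 1.0]] [[-0.995, -0.095, 0.016, 0.559], [0.054, -0.413, 0.909, 0.017], [-0.079, 0.906, 0.417, -1.061], [0.0, 0.0, 0.0, 1.0]] ['frame', 'depth', 'camera_matrix', 'view']
top [[486.2, 0.0, 277.2], [0.0, 486.2, 206.8], [0.0, 0.0, 1.0]] [[-0.021, -1.0, 0.015, 0.212], [0.993, -0.019, 0.12, -0.546], [-0.119, 0.017, 0.993, -0.87], [0.0, 0.0, 0.0, 1.0]] ['frame', 'depth', 'camera_matrix', 'view']
wrist [[342.5, 0.0, 278.9], [0.0, 342.5, 209.8], [0.0, 0.0, 1.0]] [[0.417, -0.909, -0.003, -0.599], [0.875, 0.402, -0.268, 0.033], [0.245, 0.109, 0.963, -0.392], [0.0, 0.0, 0.0, 1.0]] ['frame', 'depth', 'camera_matrix', 'view']
```

View pics/a_top.png

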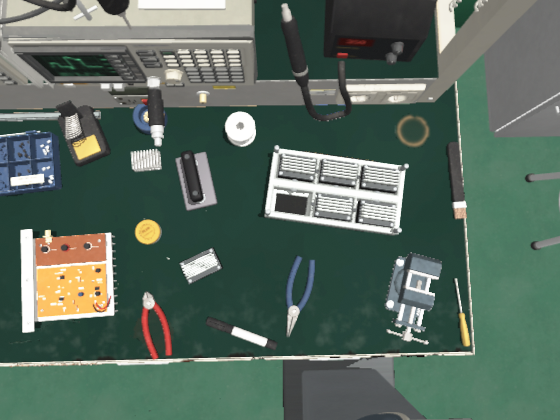

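View pics/a_side.png

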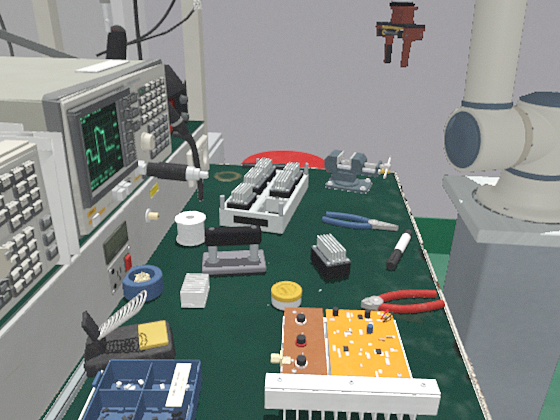

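View pics/a_wrist.png

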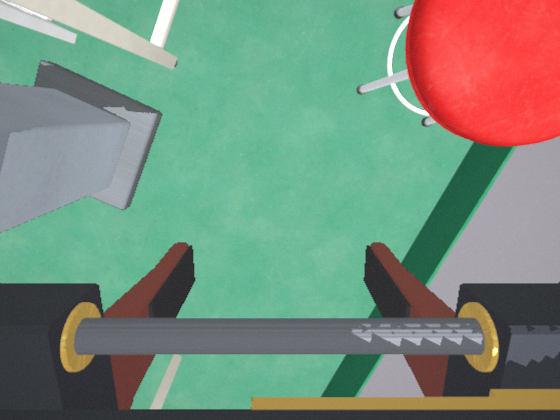

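```bash
cat > h.py <<'E'
import numpy as np,cv2
def load(n):
    d=np.load(n); return {k:d[k] for k in d.files}
def cloud(i):
    K=i['camera_matrix'];V=i['view'];d=i['depth'];H,W=d.shape
    u,v=np.meshgrid(np.arange(W),np.arange(H))
    x=(u-K[0,2])/K[0,0]*d;y=(v-K[1,2])/K[1,1]*d
    P=np.stack([x,-y,-d],-1)
    R=V[:3,:3];t=V[:3,3]
    Pw=(P-t)@R
    Pw[d==0]=np.nan
    return Pw
def plane(i,u,v,z):
    K=i['camera_matrix'];V=i['view'];R=V[:3,:3];c=-R.T@V[:3,3]
    r=R.T@np.array([(u-K[0,2])/K[0,0],-(v-K[1,2])/K[1,1],-1.])
    return c+r*(z-c[2])/r[2]
def proj(i,P):
    K=i['camera_matrix'];V=i['view']
    p=V[:3,:3]@np.asarray(P)+V[:3,3]
    return K[0,0]*p[0]/-p[2]+K[0,2],K[1,1]*-p[1]/-p[2]+K[1,2]
E
python3 - <<'E'
from h import *
i=load('a_top.npz');f=i['frame'];P=cloud(i)
print(np.nanmedian(P[150:350,60:450,2]),[P[v,u].round(4).tolist() for u,v in[(100,210),(240,220),(430,200),(350,280)]])
cv2.imwrite('pics/b1.png',cv2.resize(f[130:250,255:420],None,fx=4.8,fy=4.8,interpolation=cv2.INTER_CUBIC))
cv2.imwrite('pics/b2.png',cv2.resize(f[100:290,120:280],None,fx=3.1,fy=3.1,interpolation=cv2.INTER_CUBIC))
s=load('a_side.npz')
cv2.imwrite('pics/b3.png',cv2.resize(s['frame'][140:300,170:365],None,fx=3.7,fy=3.7,interpolation=cv2.INTER_CUBIC))
Z=P[...,2]; hm=np.clip(Z*1000*2.5+20,0,255);hm=np.nan_to_num(hm).astype(np.uint8)
cv2.imwrite('pics/b4.png',cv2.resize(hm[90:300,110:430],None,fx=2.4,fy=2.4,interpolation=cv2.INTER_NEAREST))
E
```

```text
0.0011503874368715382 [[0.5542, 0.5382, -0.0009], [0.5297, 0.2718, -0.0007], [0.5613, -0.0957, -0.0022], [0.4117, 0.0654, -0.0023]]
```

View pics/b1.png

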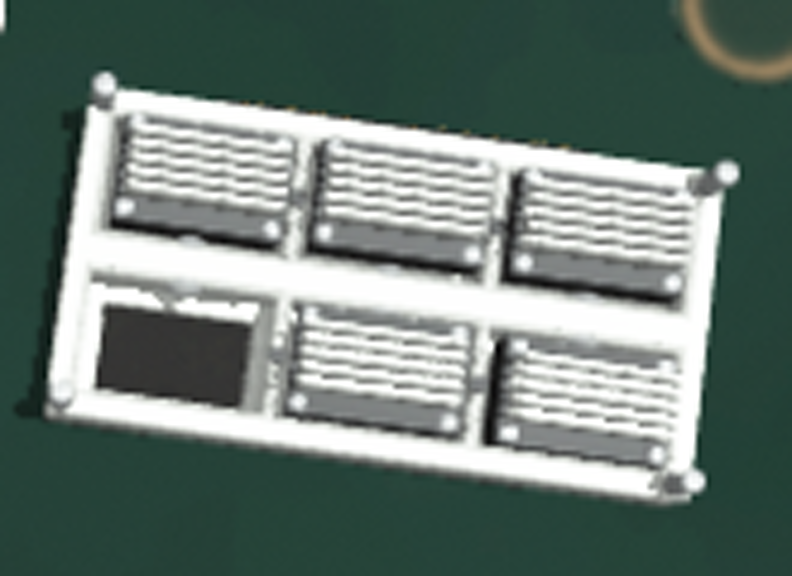

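View pics/b3.png

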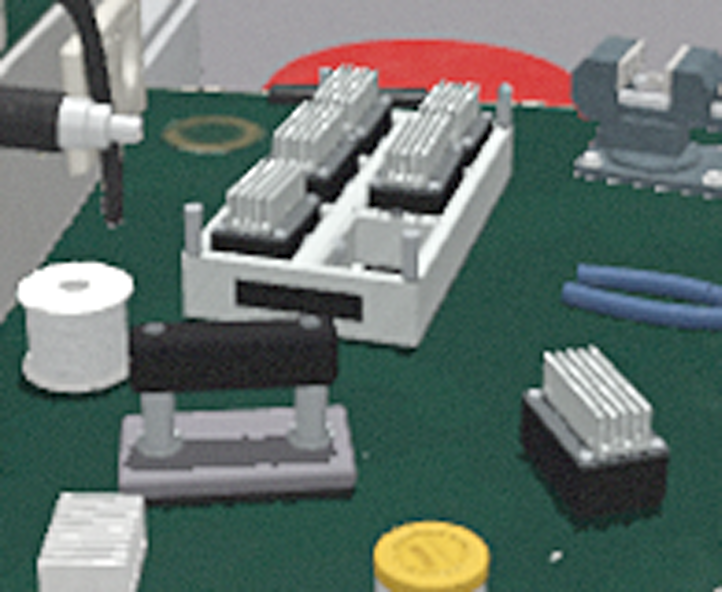

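View pics/b2.png

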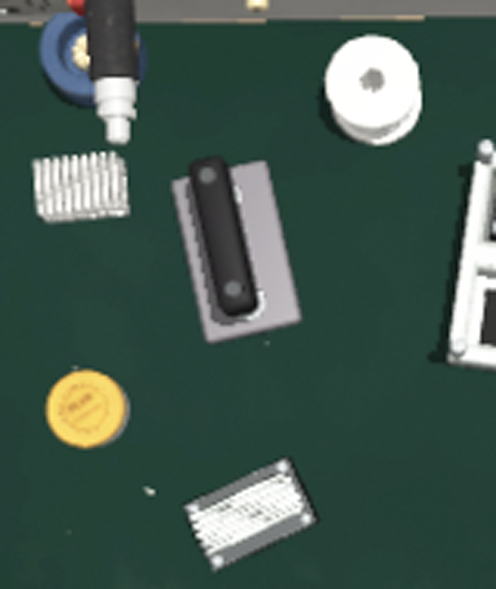

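View pics/b4.png

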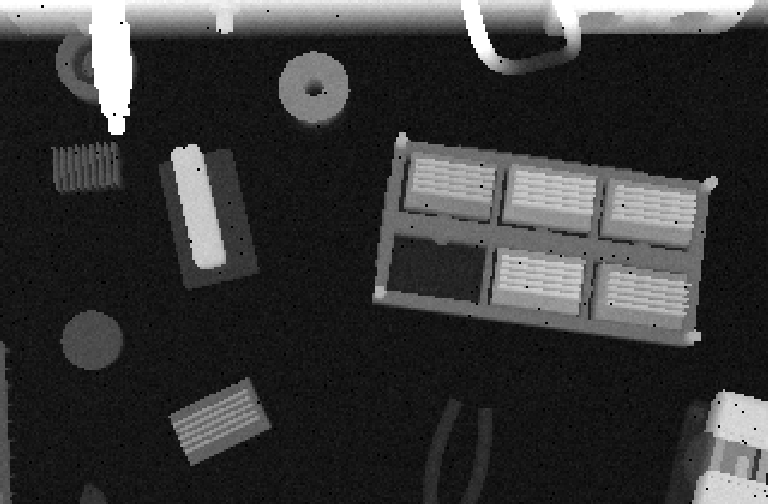

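```bash
cat > m.py <<'E'
from h import *
i=load('a_top.npz');P=cloud(i);Z=P[...,2]
def rect(mask,lo,hi,u0,u1,v0,v1,name):
    m=(Z>lo)&(Z<hi);mm=np.zeros_like(m);mm[v0:v1,u0:u1]=m[v0:v1,u0:u1]
    mm=cv2.morphologyEx(mm.astype(np.uint8),cv2.MORPH_OPEN,np.ones((2,2)))
    n,l,st,_=cv2.connectedComponentsWithStats(mm)
    k=1+np.argmax(st[1:,4]);q=P[l==k]
    r=cv2.minAreaRect((q[:,:2]*1000).astype(np.float32))
    print(name,np.round(r[0],1),np.round(r[1],1),round(r[2],1),'medZ',np.median(q[:,2])*1000,len(q))
    return q
rect(0,.027,.060,165,235,240,290,'spare case+hs')
rect(0,.042,.060,165,235,240,290,'spare hs')
rect(0,.020,.040,165,235,240,290,'spare case')
rect(0,.060,.090,165,220,140,220,'tamper bar')
rect(0,.007,.020,165,220,140,220,'tamper plate')
rect(0,.007,.090,165,220,140,220,'tamper all')
rect(0,.028,.110,260,415,140,240,'carrier rim')
E
python3 m.py
```

```text
spare case+hs [444.  341.9] [40.8 66. ] 24.5 medZ nan 829
spare hs [447.1 335.1] [ 1.9 14.5] 25.5 medZ 34.62424537798114 16
spare case [443.9 342.9] [42.  67.9] 24.3 medZ nan 395
tamper bar [612.1 353. ] [104.2  19.4] 13.9 medZ nan 642
tamper plate [nan nan] [0. 0.] 0.0 medZ nan 1076
tamper all [608.9 353.6] [110.2  55.3] 14.3 medZ nan 1762
carrier rim [582.8  81.7] [260.8 141.2] 80.5 medZ nan 7822
```

```bash
cat > m.py <<'E'
from h import *
i=load('a_top.npz');P=cloud(i);Z=P[...,2]
Z=cv2.medianBlur(np.nan_to_num(Z,nan=-0.0).astype(np.float32),3)
def rect(lo,hi,u0,u1,v0,v1,name,zp):
    m=(Z>lo)&(Z<hi);mm=np.zeros(m.shape,np.uint8);mm[v0:v1,u0:u1]=m[v0:v1,u0:u1]
    n,l,st,_=cv2.connectedComponentsWithStats(mm)
    k=1+np.argmax(st[1:,4]);vs,us=np.where(l==k)
    q=np.array([plane(i,u,v,zp)[:2] for u,v in zip(us,vs)])*1000
    r=cv2.minAreaRect(q.astype(np.float32))
    print(name,np.round(r[0],1),np.round(r[1],1),round(r[2],1),'medZ',round(np.median(Z[l==k])*1000,1),len(q))
rect(.025,.060,165,235,240,290,'spare case+hs',.030)
rect(.043,.060,165,235,240,290,'spare hs',.05)
rect(.022,.036,165,235,240,290,'spare case',.03)
rect(.060,.090,165,220,140,220,'tamper bar',.072)
rect(.007,.020,165,220,140,220,'tamper plate',.014)
rect(.007,.090,165,220,140,220,'tamper all',.014)
rect(.029,.039,260,415,140,240,'carrier rim',.036)
# posts tops
for u,v in [(277,149),(407,167),(268,212),(400,230)]:
    w=Z[v-4:v+5,u-5:u+6];mk=w>.05
    vs,us=np.where(mk);print('post',u,v,np.round(plane(i,us.mean()+u-5,vs.mean()+v-4,.062)*1000,1) if len(us) else None,len(us),w.max())
E
python3 m.py
```

```text
spare case+hs [445.8 342.5] [42.2 66.5] 24.2 medZ 35.7 846
spare hs [450.2 340.9] [46.3 16. ] 88.8 medZ 45.8 117
spare case [445.8 342.4] [42.3 66.7] 24.2 medZ 30.7 420
tamper bar [604.7 352.2] [92.5 22.7] 12.2 medZ 71.7 645
tamper plate [605.9 353.1] [105.2  60. ] 12.3 medZ 14.2 1084
tamper all [609.9 353.9] [113.4  60. ] 12.3 medZ 15.0 1772
carrier rim [578.2  91.7] [248.1 128.9] 80.8 medZ 35.3 3597
post 277 149 [654.2 199.6  62. ] 20 0.06262502
post 407 167 [616.9 -33.2  62. ] 27 0.06171106
post 268 212 [538.9 218.8  62. ] 16 0.06310592
post 400 230 [500.6 -14.   62. ] 23 0.061545618
```

```bash
cat > m2.py <<'E'
from m import *
c=np.array([.5782,.0920]);a=np.radians(-9.2);R=np.array([[np.cos(a),-np.sin(a)],[np.sin(a),np.cos(a)]])
Pc=(P[...,:2]-c)@R
for x in(33,-33):
  for y in(78,0,-78):
    m=(abs(Pc[...,0]*1000-x)<22)&(abs(Pc[...,1]*1000-y)<34)&(P[...,2]>.05)
    q=P[m];zz=q[:,2]*1000
    if m.sum()<30: print(x,y,m.sum());continue
    cc=Pc[m]*1000
    top=zz>np.percentile(zz,65)
    A=np.c_[cc[top],np.ones(top.sum())];s=np.linalg.lstsq(A,zz[top],rcond=None)[0]
    print(x,y,m.sum(),'p50,90,97',np.percentile(zz,[50,90,97]).round(1),'top xy range',cc[:,0].min().round(1),cc[:,0].max().round(1),cc[:,1].min().round(1),cc[:,1].max().round(1),'slope deg',np.degrees(s[:2]).round(1))
hi=(P[...,2]>.1)
for y0 in np.arange(-.1,.55,.05):
    m=hi&(P[...,1]>y0)&(P[...,1]<y0+.05)&(P[...,0]>.3)
    q=P[m]; k=np.argmin(q[:,0]); print(round(y0,2),q[k].round(3))
E
python3 m2.py
```

```text
spare case+hs [445.8 342.5] [42.2 66.5] 24.2 medZ 35.7 846
spare hs [450.2 340.9] [46.3 16. ] 88.8 medZ 45.8 117
spare case [445.8 342.4] [42.3 66.7] 24.2 medZ 30.7 420
tamper bar [604.7 352.2] [92.5 22.7] 12.2 medZ 71.7 645
tamper plate [605.9 353.1] [105.2  60. ] 12.3 medZ 14.2 1084
tamper all [609.9 353.9] [113.4  60. ] 12.3 medZ 15.0 1772
carrier rim [578.2  91.7] [248.1 128.9] 80.8 medZ 35.3 3597
post 277 149 [654.2 199.6  62. ] 20 0.06262502
post 407 167 [616.9 -33.2  62. ] 27 0.06171106
post 268 212 [538.9 218.8  62. ] 16 0.06310592
post 400 230 [500.6 -14.   62. ] 23 0.061545618
33 78 447 p50,90,97 [61.1 64.9 66.2] top xy range 20.8 45.6 45.6 105.8 slope deg [0.4 1. ]
33 0 692 p50,90,97 [62.7 71.  72.5] top xy range 11.8 54.0 -32.3 32.9 slope deg [ 0.9 -0.2]
33 -78 544 p50,90,97 [64.  68.8 70. ] top xy range 12.4 52.9 -108.7 -44.4 slope deg [ 0.1 -0.9]
-33 78 0
-33 0 755 p50,90,97 [59.3 71.8 73.3] top xy range -53.2 -11.2 -31.6 33.7 slope deg [-0.2 -1.9]
-33 -78 453 p50,90,97 [63.  67.2 68.6] top xy range -48.8 -12.1 -109.7 -46.2 slope deg [0.3 1.2]
-0.1 [ 0.744 -0.053  0.102]
-0.05 [ 0.734 -0.002  0.389]
0.0 [0.738 0.    0.39 ]
0.05 [0.731 0.08  0.108]
0.1 [0.712 0.145 0.11 ]
0.15 [0.713 0.15  0.137]
0.2 [0.736 0.241 0.173]
0.25 [0.731 0.286 0.207]
0.3 [0.685 0.35  0.489]
0.35 [0.634 0.387 0.181]
0.4 [0.664 0.401 0.183]
0.45 [0.697 0.49  0.444]
0.5 [0.731 0.525 0.297]
```

```bash
cat >> h.py <<'E'
def qd(phi):
    a=np.radians((phi+90)/2);return [0,float(np.cos(a)),float(np.sin(a)),0]
C=np.array([578.0,92.2]);YAW=-9.2
def c2w(x,y):
    a=np.radians(YAW);return C[0]+x*np.cos(a)-y*np.sin(a),C[1]+x*np.sin(a)+y*np.cos(a)
E
python3 - <<'E'
from bench import *
from h import *
w=load('a_wrist.npz');V=w['view'];print('cam',(-V[:3,:3].T@V[:3,3]).round(3))
t=load('a_top.npz');P=cloud(t)
m=(P[...,2]>.09)&(P[...,1]>.33)&(P[...,1]<.47)&(P[...,0]<.72)&(P[...,0]>.5)
vs,us=np.where(m);q=P[m];o=np.argsort(q[:,0])[::max(1,len(q)//15)];print(np.c_[us[o],vs[o],q[o].round(3)])
for p,phi in [((.446,.3425,.2),24.2),((.606,.353,.2),102.3),((.606,.353,.2),-77.7),((.65,.08,.15),80.8),((.65,.08,.15),-99.2)]:
    print(p,phi,inverse_kinematics(list(p),qd(phi)))
move_to([.446,.3425,.17],qd(24.2))
s=state();print(s['time'],s['ee_pos'],s['joint_pos'])
for n in ['top','wrist']:
    i=get_image(n);cv2.imwrite(f'pics/c_{n}.png',i['frame']);np.savez(f'c_{n}.npz',**i)
E
```

```text
cam [ 0.316 -0.515  0.385]
[[158.    144.      0.634   0.387   0.181]
 [156.    132.      0.652   0.39    0.185]
 [153.    123.      0.665   0.393   0.191]
 [163.    121.      0.67    0.379   0.184]
 [ 58.     10.      0.675   0.403   0.509]
 [152.    114.      0.679   0.394   0.192]
 [ 57.      3.      0.682   0.404   0.508]
 [106.      6.      0.683   0.363   0.501]
 [ 34.      2.      0.684   0.425   0.507]
 [119.      1.      0.685   0.35    0.505]
 [162.    109.      0.689   0.38    0.186]
 [124.     17.      0.694   0.359   0.459]
 [159.    101.      0.701   0.385   0.188]
 [ 26.     14.      0.708   0.465   0.443]
 [ 48.      9.      0.711   0.441   0.446]
 [154.     89.      0.719   0.391   0.193]]
(0.446, 0.3425, 0.2) 24.2 [ 5.94383516e-01 -1.45409854e-02  1.39311070e+00 -4.44089210e-16
  1.76302294e+00  1.72013837e-01]
(0.606, 0.353, 0.2) 102.3 [ 4.78959368e-01  3.70305429e-01  9.63734017e-01 -4.44089210e-16
  1.80755321e+00 -1.30651246e+00]
(0.606, 0.353, 0.2) -77.7 [ 4.78959368e-01  3.70305429e-01  9.63734017e-01 -4.44089210e-16
  1.80755321e+00  1.83508020e+00]
(0.65, 0.08, 0.15) 80.8 [ 7.05217473e-02  2.38063588e-01  1.21026588e+00 -4.44089210e-16
  1.69326318e+00 -1.33970429e+00]
(0.65, 0.08, 0.15) -99.2 [ 7.05217473e-02  2.38063588e-01  1.21026588e+00 -4.44089210e-16
  1.69326318e+00  1.80188837e+00]
3.3417 [0.4464782  0.34195012 0.17005026] [ 5.93214812e-01 -1.39920974e-02  1.44541003e+00 -1.99029605e-04
  1.71010487e+00  1.71999227e-01]
```

View pics/c_wrist.png

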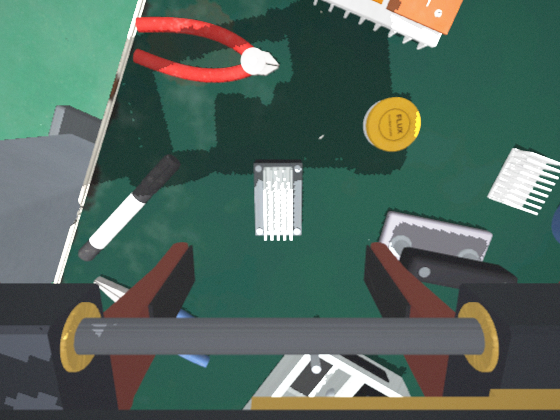

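```bash
python3 - <<'E'
from h import *
i=load('c_wrist.npz')
V=i['view'];print((-V[:3,:3].T@V[:3,3]).round(4))
for z in(.03,):
  for dx,dy in[(-21,-33),(21,-33),(21,33),(-21,33)]:
    a=np.radians(24.2);p=[.4458+(dx*np.cos(a)-dy*np.sin(a))/1000,.3424+(dx*np.sin(a)+dy*np.cos(a))/1000,z]
    print(np.round(proj(i,p),1))
P=cloud(i);Z=P[...,2];print(np.nanpercentile(Z,[5,25,50,75]))
Z=cv2.medianBlur(np.nan_to_num(Z).astype(np.float32),3)
m=((Z>.025)&(Z<.06)).astype(np.uint8);n,l,st,_=cv2.connectedComponentsWithStats(m);print(st[1:][st[1:,4]>300])
E
```

```text
[0.4164 0.4096 0.3251]
[254.9 235.5]
[300.9 235.4]
[302.2 163.2]
[253.5 163.2]
[-7.77744034e-01  3.97621452e-04  1.41472539e-03  1.65307365e-01]
[[ 331    0  131   45 3128]
 [ 253  162   49   78 3526]
 [ 395  243  111   27  574]
 [ 264  354  147   43 2782]]
```

```bash
python3 - <<'E'
from bench import *
from h import *
move_l([.4458,.3424,.051],speed=.15)
close()
s=state();print(s['time'],s['ee_pos'],s['finger_gap'],s['ft_force'])
move_l([.4458,.3424,.17],speed=.2)
x,y=c2w(-32.5,78);print(x,y)
move_to([x/1e3,y/1e3,.17],qd(YAW))
hold(.2)
s=state();print(s['time'],s['ee_pos'],s['finger_gap'],s['ft_force'])
for n in ['top','wrist','side']:
    i=get_image(n);cv2.imwrite(f'pics/d_{n}.png',i['frame']);np.savez(f'd_{n}.npz',**i)
E
```

```text
5.3833 [0.44575878 0.34236488 0.05096147] 0.023849415320793082 [-0.26518024 -0.11877467  0.8858725 ]
558.388804025091 174.3927672756777
7.15 [0.55772644 0.1759919  0.17002187] 0.023608839686098823 [-0.15505677 -0.03499075 -1.08572013]
```

View pics/d_side.png

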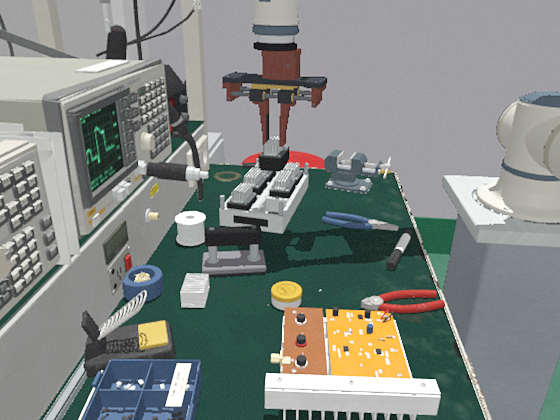

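View pics/d_top.png

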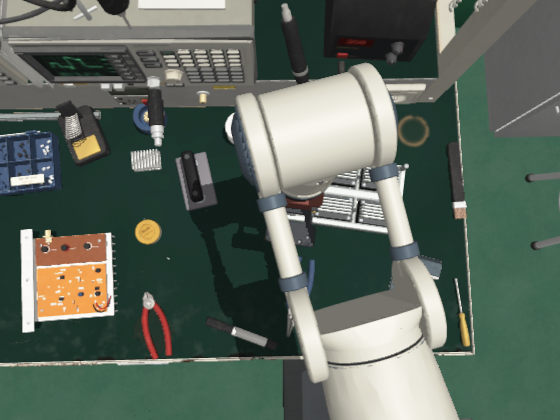

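View pics/d_wrist.png

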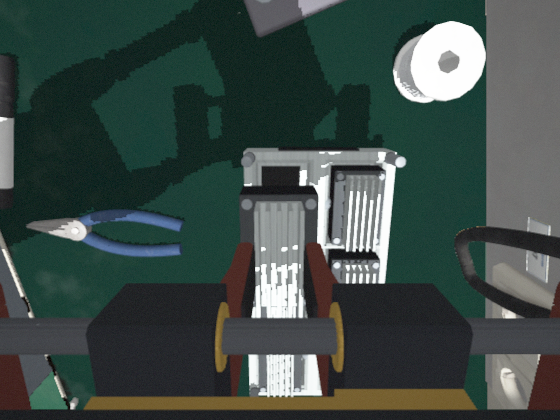

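```bash
python3 - <<'E'
from h import *
i=load('d_wrist.npz')
for x,y,z in[(-59,119,62),(59,119,62),(-64,124,36),(64,124,36),(54,41.5,36),(54,114.5,36),(8,114.5,36),(-54,114.5,36),(-8,114.5,36)]:
    a,b=c2w(x,y);print(x,y,z,np.round(proj(i,[a/1e3,b/1e3,z/1e3]),1))
f=i['frame'];cv2.imwrite('pics/d2.png',cv2.resize(f[135:300,230:420],None,fx=4,fy=4,interpolation=cv2.INTER_CUBIC))
E
```

```text
-59 119 62 [245.7 161.1]
59 119 62 [399.4 161.7]
-64 124 36 [242.5 151. ]
64 124 36 [395.4 151.6]
54 41.5 36 [375.7 243.9]
54 114.5 36 [382.5 162.9]
8 114.5 36 [328.  162.7]
-54 114.5 36 [254.6 162.4]
-8 114.5 36 [309.1 162.6]
```

View pics/d2.png

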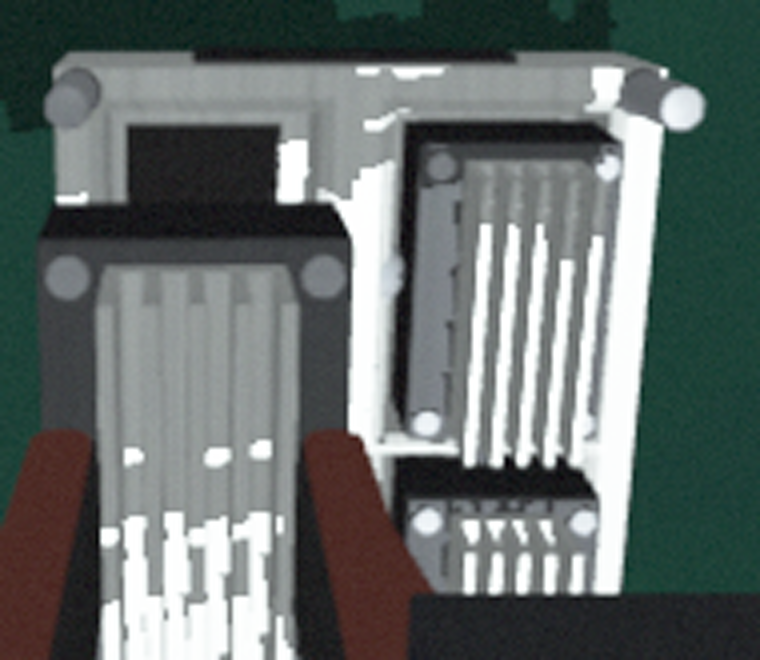

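```bash
python3 - <<'E'
from bench import *
from h import *
x,y=c2w(-32.3,78);T=np.array([x,y])/1e3
s=state();print(s['time'],s['ee_pos'])
move_l([T[0],T[1],.095],speed=.15,orientation=qd(YAW));hold(.15)
s=state();e=T-s['ee_pos'][:2];print(s['time'],'err',e*1e3,s['ee_pos'][2])
q=s['ee_rot'];print('yaw',np.degrees(2*np.arctan2(q[2],q[1]))-90)
i=get_image('wrist');cv2.imwrite('pics/e_w.png',i['frame']);np.savez('e_w.npz',**i)
i=get_image('side');cv2.imwrite('pics/e_s.png',cv2.resize(i['frame'][130:250,200:330],None,fx=4.5,fy=4.5))
E
```

```text
7.3 [0.55803356 0.17537209 0.17015696]
8.1 err [-0.88232153 -0.20656171] 0.09689033890620048
yaw -9.1995694588811
```

View pics/e_w.png

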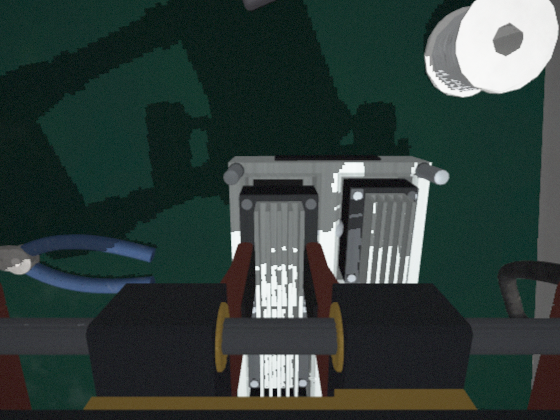

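View pics/e_s.png

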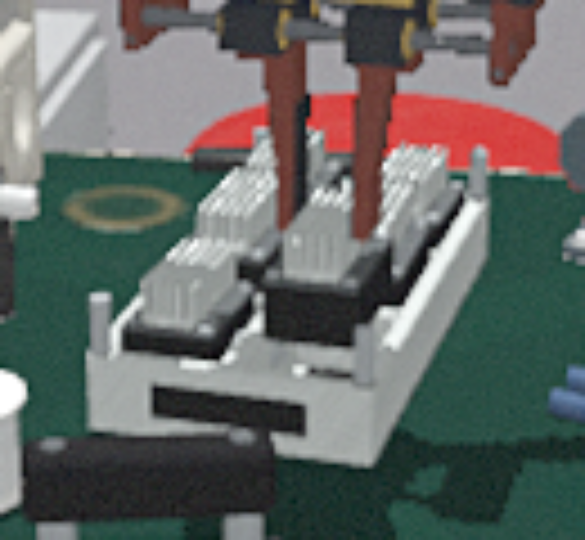

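```bash
python3 - <<'E'
from bench import *
from h import *
x,y=c2w(-32.5,78);T=np.array([x,y])/1e3
for z in(.087,.083,.079,.0755):
    move_l([T[0],T[1],z],speed=.04,orientation=qd(YAW))
    s=state();e=T-s['ee_pos'][:2];print(s['time'],'err',(e*1e3).round(2),s['ee_pos'][2].round(4),s['ft_force'].round(1),s['moment'].round(2),s['finger_gap'].round(4))
    if abs(s['ft_force'][2])>25: break
hold(.15)
s=state();e=T-s['ee_pos'][:2];print(s['time'],'err',(e*1e3).round(2),s['ee_pos'][2].round(4),s['ft_force'].round(1),s['moment'].round(2))
i=get_image('wrist');cv2.imwrite('pics/f_w.png',i['frame']);np.savez('f_w.npz',**i)
i=get_image('side');cv2.imwrite('pics/f_s.png',cv2.resize(i['frame'][130:250,200:330],None,fx=4.5,fy=4.5))
E
```

```text
Traceback (most recent call last):
AttributeError: 'float' object has no attribute 'round'
```

```bash
cat >> h.py <<'E'
def rep(s,T=None):
    print(round(s['time'],2),'pos',np.round(np.array(s['ee_pos'])*1e3,1),'err' if T is not None else '',np.round((np.array(T)[:2]-np.array(s['ee_pos'])[:2])*1e3,1) if T is not None else '','F',np.round(s['ft_force'],1),'M',np.round(s['moment'],2),'gap',round(float(s['finger_gap'])*1e3,1))
E
python3 - <<'E'
from bench import *
from h import *
x,y=c2w(-32.5,78);T=np.array([x,y])/1e3
rep(state(),T)
for z in(.083,.079,.0755):
    move_l([T[0],T[1],z],speed=.04,orientation=qd(YAW))
    s=state();rep(s,T)
    if abs(s['ft_force'][2])>25: break
hold(.15)
rep(state(),T)
i=get_image('wrist');cv2.imwrite('pics/f_w.png',i['frame']);np.savez('f_w.npz',**i)
i=get_image('side');cv2.imwrite('pics/f_s.png',cv2.resize(i['frame'][130:250,200:330],None,fx=4.5,fy=4.5))
E
```

```text
8.55 pos [558.  174.3  86.3] err [0.4 0.1] F [ 0.3  0.3 -2. ] M [-0.05 -0.15  0.02] gap 23.9
8.8 pos [558.8 174.3  82.9] err [-0.4  0.1] F [ 1.9 -0.5 -1.7] M [-0.01 -0.57  0.05] gap 24.0
9.05 pos [558.8 174.3  78.8] err [-0.4  0.1] F [ 3.5 -0.6 -3.9] M [-0.05 -0.91 -0.05] gap 23.5
9.3 pos [558.8 174.4  75.4] err [-0.4  0. ] F [ 3.9  0.6 -2.2] M [-0.01 -1.05 -0.03] gap 23.3
9.45 pos [558.8 174.4  75.5] err [-0.4  0. ] F [ 4.8  0.8 -2.4] M [-0.05 -1.21 -0.01] gap 23.5
```

View pics/f_s.png

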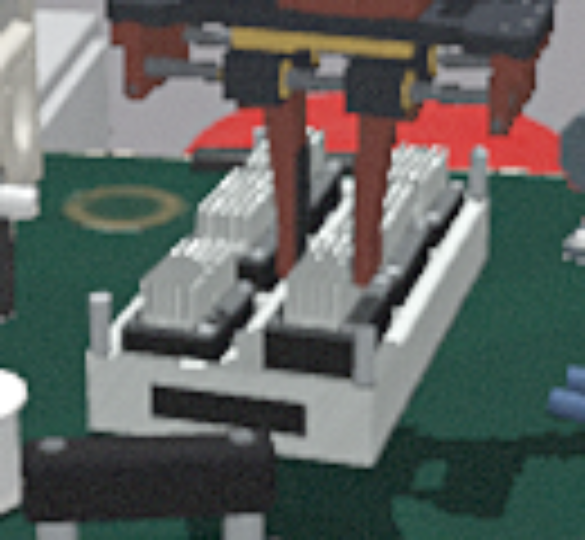

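View pics/f_w.png

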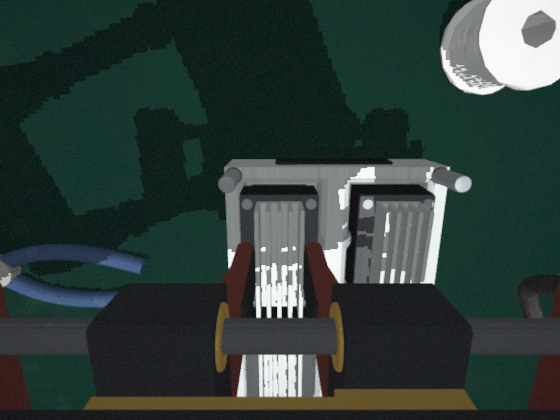

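```bash
sed -i 's/C=np.array(\[578.0,92.2\])/C=np.array([578.7,92.1])/' h.py; python3 - <<'E'
from bench import *
from h import *
p=np.array(state()['ee_pos'])
gripper_open();rep(state())
move_l([p[0],p[1],.14],speed=.25,orientation=qd(YAW));rep(state())
i=get_image('wrist');cv2.imwrite('pics/g_w.png',i['frame']);np.savez('g_w.npz',**i)
i=get_image('side');cv2.imwrite('pics/g_s.png',cv2.resize(i['frame'][130:250,200:330],None,fx=4.5,fy=4.5));np.savez('g_s.npz',**i)
E
```

```text
10.63 pos [558.4 174.4  75.5]   F [0.8 0.6 0. ] M [-0.06 -0.07  0.04] gap 88.1
11.04 pos [559.5 174.6 141.7]   F [-0.1 -0.1  0.4] M [-0.04 -0.08  0.01] gap 87.7
```

View pics/g_s.png

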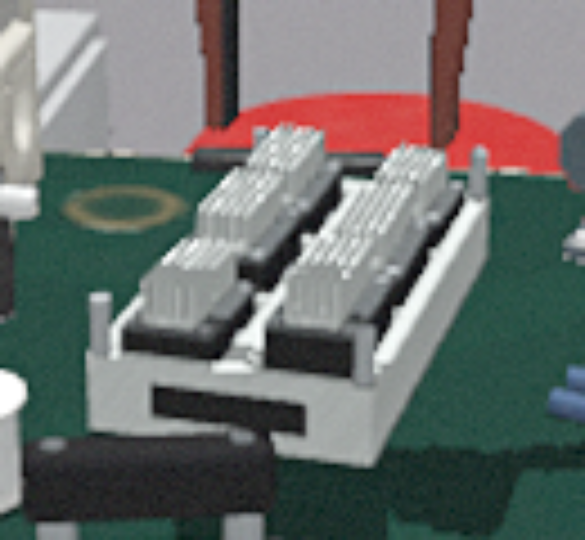

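View pics/g_w.png

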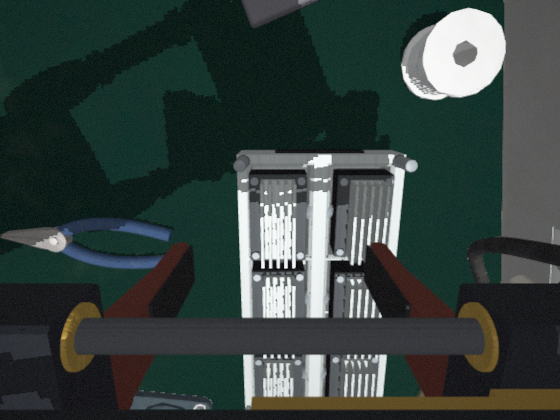

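```bash
cat >> h.py <<'E'
TY=12.25;TC=np.array([605.3,352.7])
def tb(off):
    a=np.radians(TY);return (TC[0]+off*np.cos(a))/1e3,(TC[1]+off*np.sin(a))/1e3
E
python3 - <<'E'
from bench import *
from h import *
print(inverse_kinematics([.51,.31,.17],qd(102.25)))
move_to([.51,.31,.17],qd(102.25));rep(state())
x,y=tb(-30)
move_l([x,y,.12],speed=.2);hold(.1);rep(state(),(x,y))
i=get_image('wrist');cv2.imwrite('pics/h_w.png',i['frame']);np.savez('h_w.npz',**i)
i=get_image('side');cv2.imwrite('pics/h_s.png',i['frame'])
E
```

```text
[ 4.89167575e-01  7.86535344e-02  1.35088429e+00 -4.44089210e-16
  1.71205483e+00 -1.29543159e+00]
12.64 pos [509.9 309.7 169.4]   F [ 0.6 -0.7 -0. ] M [ 0.06 -0.12 -0.03] gap 87.9
13.34 pos [575.9 346.2 121.6] err [0.1 0.1] F [-0.1 -0.5 -0.9] M [ 0.02 -0.04  0.02] gap 87.9
```

View pics/h_s.png

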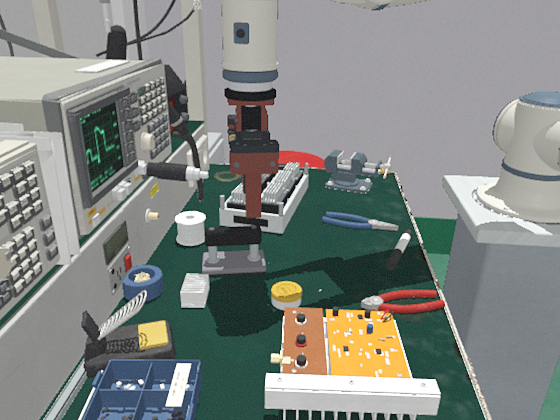

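View pics/h_w.png

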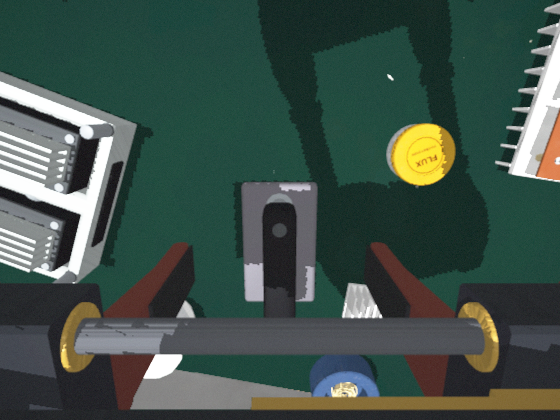

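```bash
python3 - <<'E'
from bench import *
from h import *
x,y=tb(-30)
move_l([x,y,.050],speed=.15);hold(.1);rep(state(),(x,y))
close();rep(state())
move_l([x,y,.064],speed=.08);rep(state())
x,y=tb(-120)
move_l([x,y,.064],speed=.2);hold(.2);rep(state(),(x,y))
i=get_image('side');cv2.imwrite('pics/i_s.png',i['frame'])
z=.052
move_l([x,y,z],speed=.05);hold(.1);s=state();rep(s,(x,y))
while s['ft_force'][2]<1 and z>.0475:
    z-=.001;move_l([x,y,z],speed=.03);s=state();rep(s)
gripper_open();rep(state())
i=get_image('wrist');cv2.imwrite('pics/i_w.png',i['frame']);np.savez('i_w.npz',**i)
E
```

```text
14.16 pos [576.8 346.8  52.2] err [-0.9 -0.5] F [ 0.2 -0.4 -0.8] M [ 0.1  -0.12 -0.  ] gap 87.5
15.18 pos [576.  346.3  49.9]   F [ 0.6 -0.4  1.2] M [ 0.11 -0.11  0.06] gap 21.6
15.51 pos [576.3 346.5  64.8]   F [-0.9 -0.5 -4.3] M [ 0.1  -0.03  0.01] gap 22.0
16.31 pos [489.  327.3  63.9] err [-1.  -0.1] F [-0.1  0.7 -4.4] M [ 0.04  0.02 -0.03] gap 21.6
16.85 pos [487.9 327.2  51.8] err [0.1 0.1] F [ 0.2 -0.5 -4.9] M [ 0.05  0.03 -0.  ] gap 22.1
17.1 pos [488.  327.2  51. ]   F [-0.  -0.5 -4.7] M [ 0.07 -0.02 -0.06] gap 21.6
17.35 pos [488.  327.3  50. ]   F [-0.3  0.4 -4.1] M [0.03 0.03 0.03] gap 21.5
17.6 pos [488.1 327.3  49.9]   F [-2.3 -1.1  3.5] M [-0.28  0.44 -0.03] gap 21.7
18.71 pos [488.  327.3  49. ]   F [-0.9  0.1  0.4] M [ 0.08 -0.15  0.06] gap 88.1
```

View pics/i_s.png

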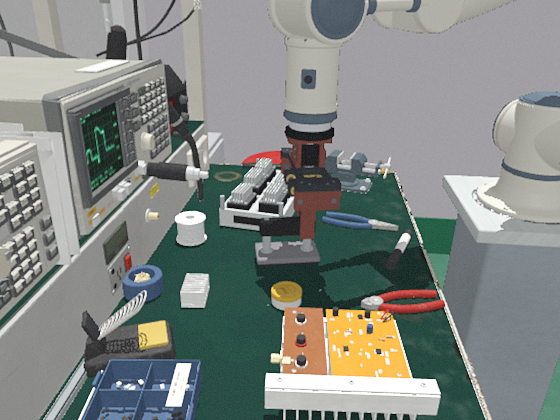

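View pics/i_w.png

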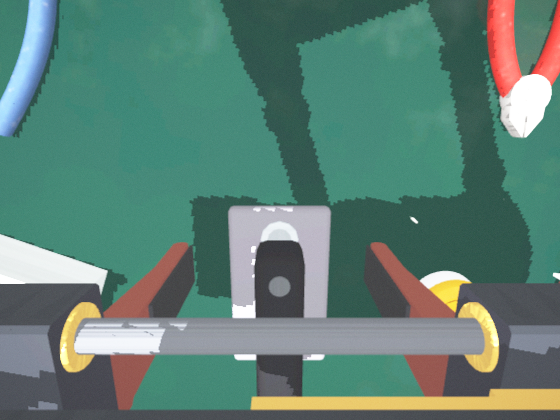

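```bash
python3 - <<'E'
from bench import *
from h import *
x,y=tb(-90)
move_l([x,y,.049],speed=.1);hold(.15);rep(state(),(x,y))
close();s=state();rep(s)
i=get_image('wrist');cv2.imwrite('pics/j_w.png',i['frame']);np.savez('j_w.npz',**i)
move_l([x,y,.10],speed=.15)
cx,cy=c2w(0,78);cx/=1e3;cy/=1e3
q=qd(YAW+90)
move_l([.53,.29,.155],speed=.2)
move_to([cx,cy,.155],q);hold(.2);rep(state(),(cx,cy))
i=get_image('side');cv2.imwrite('pics/j_s.png',i['frame'])
i=get_image('wrist');cv2.imwrite('pics/j_w2.png',i['frame']);np.savez('j_w2.npz',**i)
E
```

```text
19.36 pos [516.8 333.6  48.9] err [0.5 0. ] F [0.4 0.2 0.3] M [ 0.05 -0.18  0.  ] gap 87.6
20.38 pos [517.3 333.6  49. ]   F [ 0.6 -1.1 -0.7] M [ 0.08 -0.2  -0.07] gap 21.8
22.23 pos [590.6 170.5 154.5] err [ 0.6 -1.4] F [-0.9 -0.4 -4.3] M [ 0.07 -0.11  0.03] gap 21.9
```

View pics/j_s.png

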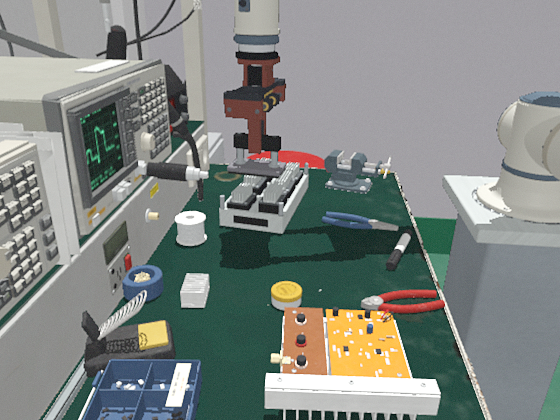

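View pics/j_w2.png

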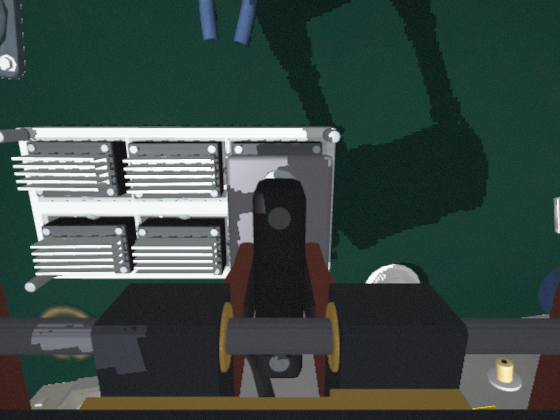

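```bash
cat >> h.py <<'E'
def press(col,Fmax=38,z0=.128,zmin=.098):
    from bench import move_l,state,hold
    x,y=c2w(0,col);x/=1e3;y/=1e3;q=qd(YAW+90)
    move_l([x,y,z0],speed=.1,orientation=q)
    rep(state(),(x,y));z=z0
    while z>zmin:
        z-=.002 if z>.108 else .001
        move_l([x,y,z],speed=.04,orientation=q);s=state();rep(s,(x,y))
        if s['ft_force'][2]>Fmax: break
    hold(.2);s=state();print('target',z);rep(s,(x,y))
E
python3 - <<'E'
from bench import *
from h import *
press(78)
i=get_image('side');cv2.imwrite('pics/k_s.png',cv2.resize(i['frame'][100:250,200:350],None,fx=4,fy=4))
E
```

```text
22.75 pos [590.6 169.1 127.1] err [ 0.5 -0. ] F [ 0.7 -0.  -4.6] M [ 0.04 -0.15  0.02] gap 21.9
23.0 pos [591.4 169.1 126.6] err [-0.3 -0. ] F [ 1.  -0.4 -4.5] M [ 0.01 -0.1  -0.  ] gap 21.7
23.25 pos [591.2 169.1 124. ] err [0. 0.] F [ 0.7 -0.1 -3.8] M [ 0.04 -0.13  0.04] gap 21.9
23.5 pos [591.2 169.1 121.9] err [0. 0.] F [ 0.   0.3 -4.3] M [ 0.08 -0.12 -0.02] gap 21.5
23.75 pos [591.1 169.1 119.8] err [ 0.1 -0. ] F [-0.9 -0.5 -4.3] M [ 0.04 -0.15  0.01] gap 21.6
24.0 pos [591.1 169.  117.7] err [0.1 0.1] F [ 0.5 -0.8 -3.6] M [ 0.03 -0.14 -0.04] gap 21.5
24.25 pos [591.1 169.1 115.7] err [0.1 0. ] F [-0.1  0.5 -2.8] M [ 0.04 -0.2   0.01] gap 22.0
24.5 pos [591.1 169.1 113.8] err [0. 0.] F [-1.1 -0.2 -3.1] M [ 0.08 -0.17  0.03] gap 21.7
24.75 pos [591.2 169.1 111.9] err [-0. -0.] F [ 0.3  1.  -3.8] M [ 0.15 -0.18 -0.01] gap 21.6
25.0 pos [591.2 169.1 109.9] err [-0. -0.] F [ 0.3  0.1 -3.2] M [ 0.17 -0.22 -0.01] gap 22.0
25.25 pos [591.2 169.  107.7] err [0.  0.1] F [-0.8  0.2 -2.9] M [ 0.14 -0.28 -0.03] gap 22.0
25.5 pos [591.2 169.  106.8] err [-0.   0.1] F [ 0.5  1.  -3.4] M [ 0.0
[... 312 characters left out ...]
s [591.2 169.1 104.9] err [-0.1  0. ] F [-4.9 -1.   8. ] M [-0.26  0.95  0.01] gap 21.9
26.75 pos [591.3 169.1 104.9] err [-0.1 -0. ] F [-6.6 -1.8 12.2] M [-0.35  1.22 -0.04] gap 21.9
27.0 pos [591.3 169.1 104.9] err [-0.1 -0. ] F [-9.1 -2.2 15.6] M [-0.45  1.55  0.01] gap 22.1
27.25 pos [591.3 169.1 104.9] err [-0.1 -0. ] F [-10.2  -1.8  19.9] M [-0.5   1.87  0.02] gap 21.6
27.5 pos [591.4 169.1 104.9] err [-0.2 -0. ] F [-12.4  -2.3  22.2] M [-0.67  2.14  0.01] gap 22.3
27.75 pos [591.4 169.1 104.9] err [-0.2 -0. ] F [-13.5  -4.2  27.1] M [-0.74  2.41 -0.02] gap 22.0
target 0.09799999999999998
27.95 pos [591.4 169.1 104.9] err [-0.3  0. ] F [-14.6  -3.6  27.4] M [-0.69  2.46 -0.1 ] gap 22.0
```

View pics/k_s.png

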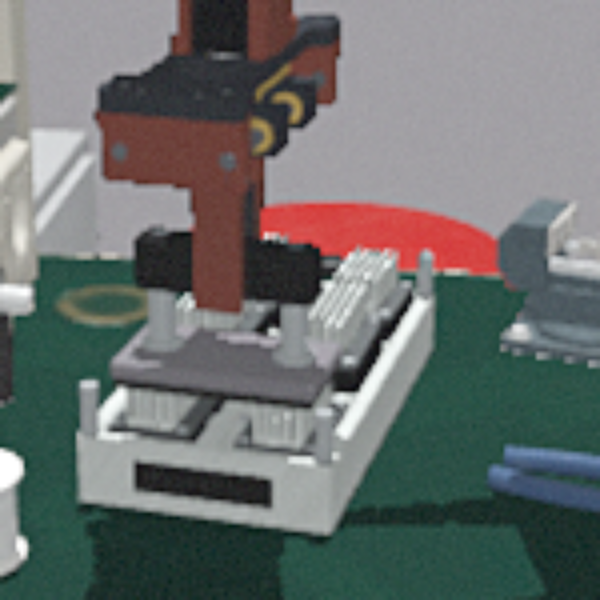

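```bash
python3 - <<'E'
from bench import *
import h
from h import *
def press2(col,z0=.126):
    x,y=c2w(0,col);x/=1e3;y/=1e3;q=qd(YAW+90)
    p=state()['ee_pos'];move_l([p[0],p[1],.137],speed=.12,orientation=q)
    move_l([x,y,.137],speed=.15,orientation=q);hold(.15)
    move_l([x,y,z0],speed=.1,orientation=q);rep(state(),(x,y))
    move_l([x,y,.105],speed=.03,orientation=q);rep(state(),(x,y))
    z=.105
    while z>.096:
        z-=.0025
        move_l([x,y,z],speed=.04,orientation=q);s=state();rep(s,(x,y))
        if s['ft_force'][2]>35: break
    hold(.2);rep(state(),(x,y))
press2(0)
i=get_image('side');cv2.imwrite('pics/l_s.png',cv2.resize(i['frame'][100:250,200:350],None,fx=4,fy=4))
press2(-78)
i=get_image('side');cv2.imwrite('pics/l_s2.png',cv2.resize(i['frame'][100:250,200:350],None,fx=4,fy=4))
E
```

```text
29.55 pos [578.   92.5 124.6] err [ 0.7 -0.4] F [-0.4 -0.3 -3.9] M [ 0.11 -0.17  0.02] gap 22.0
30.4 pos [578.7  92.1 105. ] err [-0.  0.] F [ 0.1  0.1 -1.8] M [ 0.06 -0.45 -0.04] gap 21.9
30.65 pos [578.7  92.1 104.9] err [-0.  0.] F [-5.  -0.5  8.2] M [-0.1   0.54 -0.05] gap 21.8
30.9 pos [578.8  92.1 104.9] err [-0.1 -0. ] F [-9.2 -1.6 17.8] M [-0.25  1.54  0.02] gap 22.0
31.15 pos [579.   92.1 104.8] err [-0.3  0. ] F [-13.3  -1.   25.8] M [-0.42  2.14 -0.01] gap 22.2
31.4 pos [580.   91.9 104.1] err [-1.3  0.2] F [-14.1  -2.3  31.8] M [-0.56  2.03 -0.05] gap 21.7
31.6 pos [580.   91.9 104.1] err [-1.3  0.2] F [-13.   -3.5  31.1] M [-0.58  2.09  0.02] gap 21.8
33.23 pos [565.6  15.6 124.7] err [ 0.6 -0.5] F [-0.3 -0.2 -3.7] M [ 0.04 -0.11 -0.01] gap 22.1
34.08 pos [566.1  15.1 104.9] err [0.1 0. ] F [ 0.7 -0.3 -4.4] M [-0.02 -0.35  0.02] gap 21.7
34.33 pos [566.1  15.1 104.1] err [0.1 0. ] F [-3.8 -0.5  5.1] M [ 0.01  0.42 -0.03] gap 22.2
34.58 pos [566.1  15.1 104.1] err [0.1 0. ] F [-9.5  0.3 14.9] M [-0.    1.39 -0.01] gap 21.9
34.83 pos [566.4  15.  103.8] err [-0.2  0.1] F [-13.1   0.4  23.9] M [-0.    2.06  0.01] gap 21.7
35.08 pos [567.1  14.9 103.3] err [-0.9  0.2] F [-14.4  -0.1  29.6] M [-0.13  2.14 -0.02] gap 21.9
35.27 pos [567.2  14.9 103.3] err [-0.9  0.2] F [-14.3  -0.1  30.1] M [-0.1   2.19 -0.06] gap 22.1
```

View pics/l_s.png

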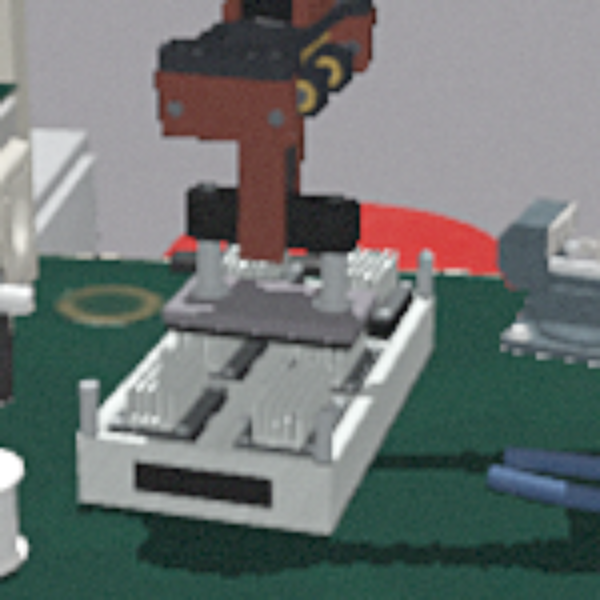

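View pics/l_s2.png

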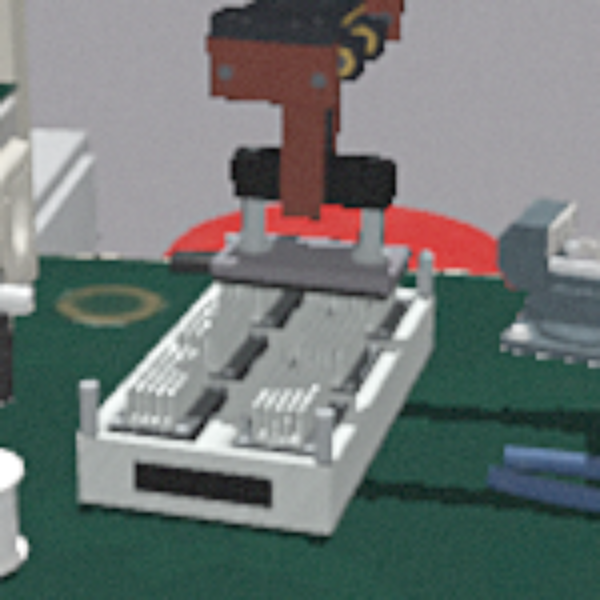

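```bash
python3 - <<'E'
from bench import *
from h import *
p=state()['ee_pos'];q=qd(YAW+90)
move_l([p[0],p[1],.14],speed=.12,orientation=q)
move_to([.51,.325,.14],qd(102.25));rep(state())
for n in ['top','side','wrist']:
    i=get_image(n);cv2.imwrite(f'pics/n_{n}.png',i['frame']);np.savez(f'n_{n}.npz',**i)
E
python3 - <<'E'
from h import *
for n in['top','side']:
  i=load(f'n_{n}.npz');P=cloud(i)
  a=np.radians(YAW);R=np.array([[np.cos(a),-np.sin(a)],[np.sin(a),np.cos(a)]])
  Pc=(P[...,:2]*1000-C)@R
  for x in(33,-33):
   for y in(78,0,-78):
    inb=(abs(Pc[...,0]-x)<22)&(abs(Pc[...,1]-y)<34)&(P[...,2]<.09)
    hs=inb&(abs(Pc[...,0]-x)<11)&(abs(Pc[...,1]-y)<29)
    zz=P[hs][:,2]*1000; cs=inb&(abs(Pc[...,0]-x)>14)&(abs(Pc[...,0]-x)<19)&(abs(Pc[...,1]-y)<30);zc=P[cs][:,2]*1000
    e=[np.percentile(P[hs&(s*(Pc[...,1]-y)>12)][:,2]*1000,85).round(1) if (hs&(s*(Pc[...,1]-y)>12)).sum()>5 else None for s in(-1,1)]
    print(n,x,y,len(zz),np.percentile(zz,[50,85,95]).round(1) if len(zz)>10 else '','yends',e,'case',len(zc),np.percentile(zc,[25,50,75]).round(1) if len(zc)>10 else '')
  rim=(abs(Pc[...,0])<5)&(abs(Pc[...,1])<110)&(P[...,2]>.025)&(P[...,2]<.05);print('web rim',np.median(P[rim][:,2])*1000,rim.sum())
E
```

```text
37.05 pos [510.4 323.9 139.6]   F [ 0.  -0.1 -3.4] M [ 0.06 -0.11 -0.02] gap 22.1
top 33 78 373 [53.5 56.8 57.9] yends [np.float64(56.6), np.float64(56.7)] case 129 [35.2 36.4 37.6]
top 33 0 380 [53.3 56.4 57.7] yends [np.float64(56.5), np.float64(56.5)] case 124 [34.7 35.8 37. ]
top 33 -78 377 [53.  56.2 57.2] yends [np.float64(56.0), np.float64(56.5)] case 129 [34.9 36.4 37.5]
top -33 78 381 [52.2 56.8 57.9] yends [np.float64(56.5), np.float64(56.4)] case 154 [34.9 36.2 37.1]
top -33 0 385 [51.8 56.3 57.5] yends [np.float64(56.2), np.float64(56.3)] case 158 [34.9 36.1 37. ]
top -33 -78 396 [51.1 56.2 57.1] yends [np.float64(56.4), np.float64(55.8)] case 160 [35.1 36.1 37.2]
web rim 35.972181503668374 624
side 33 78 184 [52.4 54.7 55.5] yends [np.float64(55.6), np.float64(53.9)] case 38 [34.6 35.1 35.6]
side 33 0 120 [53.4 55.1 55.7] yends [np.float64(54.9), np.float64(54.9)] case 26 [34.5 35.1 35.8]
side 33 -78 98 [53.  55.  55.6] yends [np.float64(55.2), np.float64(54.8)] case 0 
side -33 78 21 [53.9 55.3 56. ] yends [np.float64(55.1), None] case 3 
side -33 0 13 [42.8 45.8 46.5] yends [None, np.float64(45.8)] case 5 
side -33 -78 0  yends [None, None] case 0 
web rim 34.90653054351968 102
```

View pics/n_top.png

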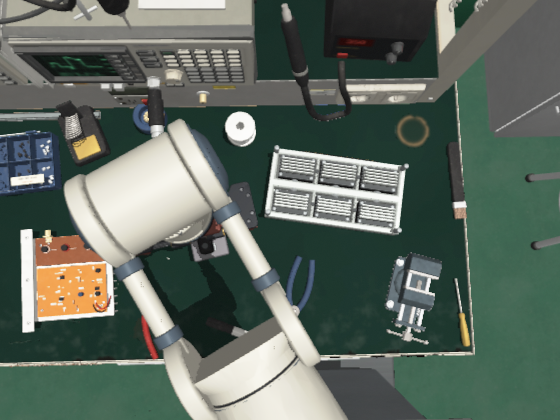

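View pics/n_side.png

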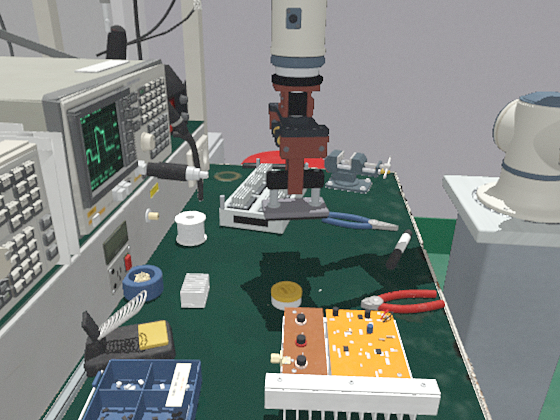

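```bash
python3 - <<'E'
from bench import *
from h import *
x,y=.515,.333
move_l([x,y,.062],speed=.15);hold(.2);rep(state(),(x,y))
z=.051;move_l([x,y,z],speed=.05);hold(.1);s=state();rep(s)
while s['ft_force'][2]<1.5 and z>.0445:
    z-=.001;move_l([x,y,z],speed=.03);s=state();rep(s)
hold(.1);gripper_open();rep(state())
move_l([x,y,.16],speed=.2)
move_to([.40,.10,.30],qd(102.25-20));hold(.2);rep(state())
for n in ['top','side']:
    i=get_image(n);cv2.imwrite(f'pics/o_{n}.png',i['frame']);np.savez(f'o_{n}.npz',**i)
E
```

```text
38.08 pos [515.8 333.3  63.8] err [-0.8 -0.3] F [ 0.4  0.3 -3.8] M [ 0.03 -0.12 -0.03] gap 21.5
38.54 pos [514.9 333.   50.8]   F [-0.2 -0.9 -3. ] M [ 0.09 -0.17 -0.02] gap 21.4
38.79 pos [515. 333.  50.]   F [-0.6  0.1 -4.2] M [ 0.07 -0.1   0.05] gap 21.8
39.04 pos [515.  333.   48.9]   F [-0.   0.5 -3.5] M [ 0.1  -0.18 -0.  ] gap 22.0
39.29 pos [514.9 333.   47.9]   F [ 0.7 -0.2 -4.3] M [ 0.04 -0.1   0.03] gap 21.8
39.54 pos [515.2 333.1  47.6]   F [-1.9 -1.3 -0.2] M [-0.06  0.02 -0.07] gap 22.0
39.79 pos [515.2 333.2  47.5]   F [-4.9 -1.1  5. ] M [-0.31  0.37 -0.06] gap 21.5
41.0 pos [515. 333.  46.]   F [-0.3  0.5 -0.8] M [ 0.07 -0.14  0.  ] gap 87.8
43.05 pos [400.2 100.6 298.9]   F [-0.8 -0.4  0.1] M [ 0.05 -0.11 -0.03] gap 87.6
```

View pics/o_top.png

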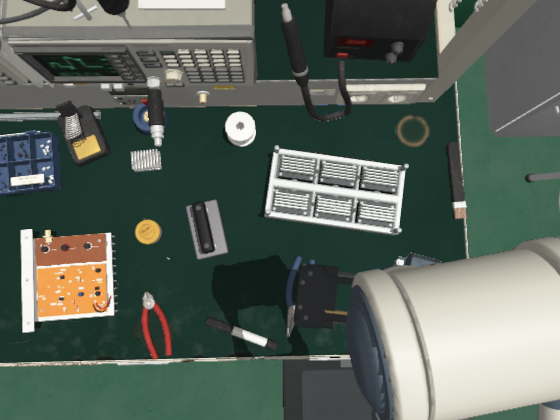

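View pics/o_side.png

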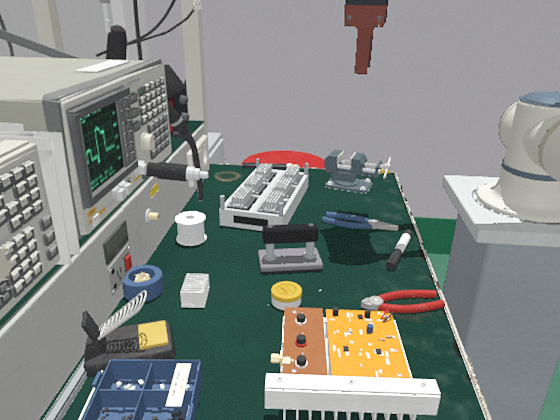

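```bash
python3 - <<'E'
from bench import *
from h import *
i=load('o_top.npz');P=cloud(i);a=np.radians(YAW);R=np.array([[np.cos(a),-np.sin(a)],[np.sin(a),np.cos(a)]])
Pc=(P[...,:2]*1000-C)@R
for x in(33,-33):
  for y in(78,0,-78):
    hs=(abs(Pc[...,0]-x)<11)&(abs(Pc[...,1]-y)<29)&(P[...,2]<.09);print(x,y,np.percentile(P[hs][:,2]*1000,[85,95]).round(1))
print(job_done(),state()['time'])
E
```

```text
33 78 [56.4 57.4]
33 0 [56.6 57.7]
33 -78 [56.1 57.2]
-33 78 [56.2 57.4]
-33 0 [56.3 57.5]
-33 -78 [56.3 57.2]
the job is handed in; nothing more can be done
the job is handed in; nothing more can be done
```

The job is handed in: all six modules measured home and level, and the tamper is standing upright on the worktop. I finished at about 43 s of the 61 s allowed.

- **Spare module:** I put it upright into the empty −x, +y pocket. I gripped only the top of its heatsink, so the opening fingers would stay above the module across the web.
- **Tamper pick-up:** A probe handle hangs over the spot where the tamper stood. I gripped the bar off-centre, moved the tamper about 90 mm clear, and gripped it again at the middle.
- **Pressing:** I pressed the three columns in turn, with about 27–31 N each, until each reached a hard stop. Only the tamper pushed the modules down.
- **Tamper put back:** It now stands about 90 mm from where it started.

**Last checks:**
- The top camera puts the heatsink tops at 56.1–56.6 mm (target 56 mm).
- In the top-camera check just before I set the tamper down, the case tops were at about 36 mm, level with the rim, and the two ends of each module agreed within 0.6 mm.
- In the final pictures the spool, flux pot, bare heatsink and pliers look where they were at the start. I judged that by eye and did not measure it.

**Small disagreements:**
- The side camera read heights about 1 mm lower than the top camera, including the carrier rim, so I treated that as calibration. It could not see the −x modules well enough to check them.
- The bar slipped about 0.8 mm in the grip during each of the last two presses.

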